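# Prop the onion chest's lid on its stay

## Robot

A 6-joint arm with a two-finger parallel gripper is mounted at the origin on the work surface. World frame = base frame: x ahead of the robot, y to its left, z up, the work surface at z = 0. Lengths are in m, angles in degrees, forces in N, time in s.
With the tool pointing down it reaches from about 0.4 to 0.825 m from the base axis. Payload 7 kg.
Tool frame: the origin (TCP) lies on the centre line of the jaws, within the pads' length; the fingertips stand r.tip_reach ahead of it and the grasp point (between the pads) is the TCP (r.tip_reach is the distance from the TCP to the fingertips, in m); z points along the fingers, y is the line along which they close (so a half turn about z gives the same grasp; the last joint's range is limited). The gripper opens to 88 mm and grips with 3 to 60 N. Pads are 19 mm wide; open, the fingers measure 130 mm over their backs; the gripper's body (78 mm by 193 mm) begins 47 mm behind the grasp point.
Start: joints at [81.194, 20.546, 0.682, 0, -70.136, -16.507], TCP at [0.289, 0.61, 0.246] pointing down, gripper open.
Joint ranges: [-176.03, 176.03], [-82.01, 121.73], [-58.28, 71.71], [-173.87, 95.51], [-174.79, -0.11], [-173.66, 173.66]. Speed limits (degrees/s): [136.94, 136.94, 172.46, 180, 180, 180].

## Interface

Orientations are given as [roll, pitch, yaw] about the fixed x, y, z axes, in that order (R = Rz(yaw) Ry(pitch) Rx(roll)).
In Python, from plant import sensors, cams, r gives the robot as it stands.
- The arm moves only by the tool drive_tool, never from a script. Its argument "rows" is a list of rows, each an object of numbers: "fingers": the gripper's target within -1 to 1 (fully open at 1, half-way at 0, shut at -1); "x", "y", "z": the shift along the tool's x, y, z in m; "spin": the turn about the tool's z in rad. A call has 1 to 10 rows; each row is the pose to reach, as a shift and turn from the pose commanded when the call began, along the tool's axes at that moment; what a row does not reach only later rows make up. A row lasts 1/8 s, in which the tool goes at most 62.5 mm and 10.7 degrees, less where a joint would pass 70% of its speed; a pose out of reach is approached as far as the arm can. A call with a gripper value outside its range is refused whole. The fingers move at their own pace and stop on an object; "newtons" is the grip in N (left out, the last holds). Time passes only in rows, so rows that repeat a pose let the fingers close. It gives the time, the measured TCP pose, the force, the opening and the grip force at its end, in the units of the state.
- sensors.get_state(): the state, without advancing time (a new reading comes with each control period).
- cams.capture(name): name is "side" or "top"; returns a dict with "pixels" (480x640x3 uint8, red, green, blue), "intrinsics" (3x3 intrinsics, pixels), "k1" (the pictures are not rectified: a ray, as slopes to the right and down, at radius r is drawn at 1 + k1 r^2 times it, then the intrinsics apply), "eye" and "orientation" of the camera in the world. Camera axes: x right, y up, looking along -z (the intrinsics and any distortion apply to the point x, -y, -z); pixel columns grow to the right and rows downward; lengths in m; the calibration is good to about 2 mm. A picture is of the moment at which its call begins. There is no depth.
- r.close_job(): hands the job in; it is judged then, once.
The state is a dict: "time_s": time; "joints": joint angles; "qd": joint speeds; "joint_torque": joint torques, N m; "tcp_pos": TCP position; "eef_rot": TCP orientation; "contact_force": force on the tool from outside, world axes, zero at the start; "moment": the same for the moment, N m; "gripper_width": finger opening in m; "gripper_force": force on a finger pad.
Only numpy, scipy, OpenCV 4.12 (cv2) and the standard library are available. Lean on these libraries where they do the work, as an engineer would, in place of code of your own. Each camera call takes 0.05 s, during which the arm holds its last target. There are 200 camera calls.

## Task

The onions need air but also shade: in the open wooden chest, flip the wooden stay in its side fully up until it stands upright, then bring the lid forward and lower it until it rests half open on the stay. Let go, and leave the sealed glass jar beside the chest where it stands.

Things in the scene. Friction and masses are not known exactly. Their poses are not given: they have to be found in the camera images.
- chest: Fixed wooden chest 200 x 200, 100 mm high; onions inside reach 76. Origin: centre of underside; x points from front to hinged side, y along the hinge, z up. Lid hinge axis: x 100, z 102. Stay: a bar in the top of the wall at y -94, pivot at x -70, z 94. Under it, from x -58 to 60, that 12 mm wall is only 55 high, so fingers can straddle the bar from above.
- lid (a joint): Lid angle, rad: 0 shut, 1.57 upright, 1.9 stop leaning back; starts 1.66-1.82. Board 10 thick, 205 mm from hinge to free edge, underside through the axis; mid-edge (y 0) a tongue 24 wide, 10 thick goes on to 255 mm. Underside point r: chest x = 100 - r cos, z = 102 + r sin. 0.35 kg; stays put near upright, sinks slowly by itself below about 1.2. Rests on the upright stay at about 0.58.
- stay (a joint): Stay angle, rad: 0 lying level, pointing from its pivot to the hinged side (chest +x); 1.57 upright; stop at 1.62. Starts at 0 to 0.3; a stiff pivot (under 2 N at the tip) keeps it wherever left. Wooden bar 12 x 12 mm, its rounded tip 116 mm from the pivot. Point at r from the pivot: chest x = -70 + r cos, y = -94, z = 94 + r sin (mm).
- jar_center (a point): Sealed glass jar, 70 mm wide and 110 mm high, loose, standing in front of the chest. The point is at its centre, half-way up.

How it is judged:
By the outcome, as a careful person would: the job done as asked, in the order asked, and still so for the second after the job is handed in, with the robot touching nothing.
It also fails if it takes over 51 s, if anything falls off the work surface, if the arm or the gripper's body presses on something with over 40 N, if the wrist force passes 120 N, or if a joint passes its speed limit or range.

## Working session

There is one attempt and no reset: what is moved stays moved. The work goes in short steps, Python scripts to look and compute and a tool call to move; the robot and the scene stay as the last step left them, time stands still between calls to the robot, and variables do not carry over. Pictures are saved under pics/ and viewed, at most 10 in all, crops included, and the job is handed in when it is done.

Besides the shell and the picture viewer there is one more tool, called after "Emit:" as name([rows], argument=value, ...), one row to a line, values as JSON. drive_tool: Moves the arm, as the interface text tells. Its arguments: {"type":"object","properties":{"rows":{"type":"array"},"newtons":{"type":"number"}},"required":["rows"]}

```bash
mkdir -p pics; ls
python3 - <<'E'
from plant import sensors,cams,r
import cv2
print(sensors.get_state(), r.tip_reach)
for n in("side","top"):
    c=cams.capture(n); cv2.imwrite(f"pics/{n}0.png",c["pixels"][:,:,::-1])
    print(n,c["intrinsics"],c["k1"],c["eye"],c["orientation"])
E
```

```text
pics
{'time_s': 0.0, 'joints': array([ 8.11935514e+01,  2.05880630e+01,  6.32636867e-01, -2.00497302e-02,
       -7.01343523e+01, -1.65068571e+01]), 'qd': array([ 0.05742089, -0.04337559, -0.03229946, -0.0277384 , -0.04634389,
       -0.06494073]), 'joint_torque': array([ 1.12585494e-03, -5.82714951e+01,  2.93047857e+01,  6.99664369e+00,
        6.93904716e-03, -1.66024356e-04]), 'tcp_pos': array([0.28843455, 0.60975972, 0.2446523 ]), 'eef_rot': array([ 1.79908566e+02, -7.43987336e-03, -2.53201277e+01]), 'contact_force': array([-0.14136393, -0.22004615,  0.02150533]), 'moment': array([ 0.03119067, -0.0317807 ,  0.0611477 ]), 'gripper_force': 0.0, 'gripper_width': 0.08734377923126435} 0.019
side [[557.63899722   0.         316.21415414]
 [  0.         557.63899722 238.86004323]
 [  0.           0.           1.        ]] 0.03003364818440032 [ 0.34538408 -0.63498642  0.44990289] [ 62.14466457  -0.39309984 -17.07899173]
top [[490.77792451   0.         314.6727418 ]
 [  0.         490.77792451 241.29541683]
 [  0.           0.           1.        ]] -0.04133930095162663 [ 0.41728213 -0.04286969  0.74574771] [  9.8838825    0.74036755 -88.95362638]
```

View pics/side0.png

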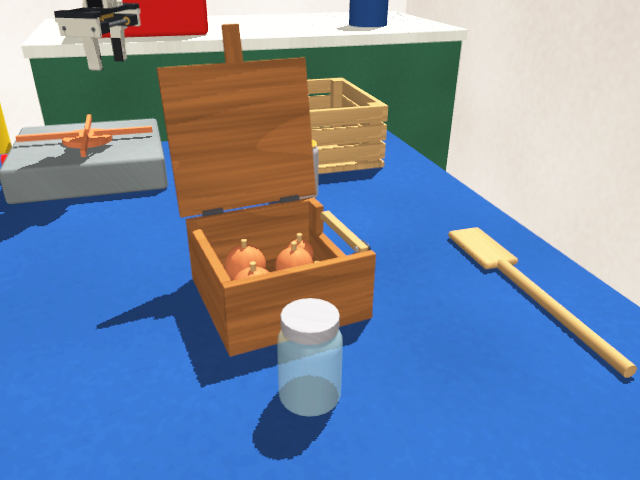

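View pics/top0.png

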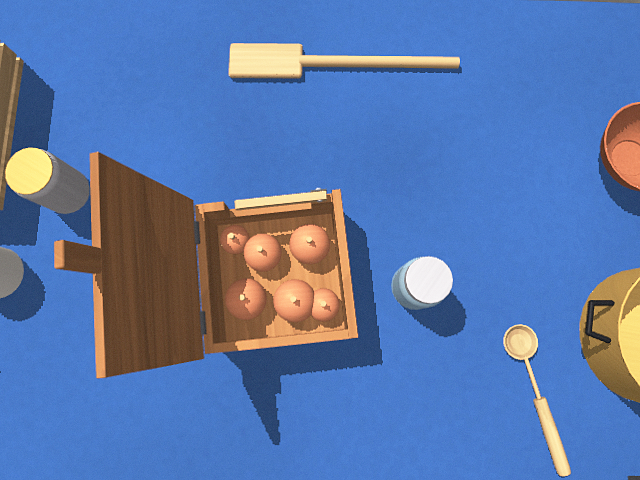

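The side view shows the chest in the middle, with its front face towards the jar. The jar lid is at (310,318), the pale stay runs from (325,213) at the tip to (366,248) at the pivot, and the lid tongue's top is at (232,28). In the top view the stay runs from (326,195) to (236,205). The chest front corners are (340,190) and (357,337), and the tongue end is at (57,255). Next I measure.

```bash
cat > h.py <<'E'
import numpy as np,cv2
from scipy.spatial.transform import Rotation as Ro
def ray(c,p):
    K=np.array(c["intrinsics"]);d=(np.array(p,float)-K[:2,2])/[K[0,0],K[1,1]]
    u=d.copy()
    for _ in range(20): u=d/(1+c["k1"]*(u@u))
    v=Ro.from_euler('xyz',c["orientation"],degrees=True).apply([u[0],-u[1],-1])
    return np.array(c["eye"]),v/np.linalg.norm(v)
def onz(c,p,z):
    e,v=ray(c,p); return e+v*(z-e[2])/v[2]
def tri(c1,p1,c2,p2):
    e1,v1=ray(c1,p1);e2,v2=ray(c2,p2)
    s=np.linalg.lstsq(np.c_[v1,-v2],e2-e1,rcond=None)[0]
    a=e1+s[0]*v1;b=e2+s[1]*v2
    return (a+b)/2,np.linalg.norm(a-b)
def proj(c,P):
    q=Ro.from_euler('xyz',c["orientation"],degrees=True).inv().apply(np.array(P)-c["eye"])
    u=np.array([q[0],-q[1]])/-q[2];u=u*(1+c["k1"]*(u@u));K=np.array(c["intrinsics"])
    return u*[K[0,0],K[1,1]]+K[:2,2]
E
python3 - <<'E'
from h import *
from plant import cams
S=cams.capture("side");T=cams.capture("top")
np.set_printoptions(precision=4,suppress=True)
def staymask(c,box):
    x0,y0,x1,y1=box;im=c["pixels"][y0:y1,x0:x1]
    h=cv2.cvtColor(im,cv2.COLOR_RGB2HSV);m=((h[...,2]>150)&(h[...,1]<130)&(h[...,0]>12)&(h[...,0]<32)).astype(np.uint8)
    n,l,st,ce=cv2.connectedComponentsWithStats(m);i=1+np.argmax(st[1:,4])
    y,x=np.where(l==i);P=np.c_[x+x0,y+y0].astype(np.float32)
    print(st[i],cv2.boxPoints(cv2.minAreaRect(P)).round(1).tolist());return P
staymask(T,(225,180,335,220));staymask(S,(310,200,385,265))
# chest corners top view at z=.1
for p in[(340,190),(357,337),(204,352),(197,205)]: print(p,onz(T,p,.1))
for n,s,t in[("front left-stay corner",(373,255),(340,190)),("front other",(229,286),(357,337)),("tongue end L",(224,25),(55,267)),("tongue end R",(239,24),(57,241)),("lid corner far",(161,68),(97,377)),("lid corner stay side",(306,58),(91,153)),("jar lid",(310,316),(429,281)),("stay tip",(325,213),(236,204)),("stay piv",(366,247),(327,195))]:
    print(n,*tri(S,s,T,t))
for n,c,b in(("s",S,(300,190,390,270)),("t",T,(185,175,365,225))):
    i=c["pixels"][b[1]:b[3],b[0]:b[2],::-1];f=8 if n=="s" else 4
    cv2.imwrite(f"pics/z{n}.png",cv2.resize(i,None,fx=f,fy=f,interpolation=2)[:600,:800])
E
python3 -c "
import cv2,numpy as np
a=cv2.imread('pics/zs.png');b=cv2.imread('pics/zt.png')
print(a.shape,b.shape)
a=cv2.resize(a,None,fx=.5,fy=.5);o=np.zeros((600,800,3),np.uint8);o[:a.shape[0],:a.shape[1]]=a;o[330:330+b.shape[0],:b.shape[1]]=b;cv2.imwrite('pics/z.png',o)"
```

```text
[ 10  11  92  18 757] [[234.10000610351562, 200.0], [325.3999938964844, 190.0], [326.3999938964844, 198.39999389648438], [235.0, 208.39999389648438]]
[ 12  11  46  39 364] [[320.0, 214.1999969482422], [325.6000061035156, 208.0], [368.20001220703125, 246.60000610351562], [362.6000061035156, 252.89999389648438]]
(340, 190) [ 0.601  -0.0656  0.1   ]
(357, 337) [ 0.4049 -0.0895  0.1   ]
(204, 352) [0.3819 0.1081 0.1   ]
(197, 205) [0.5772 0.1286 0.1   ]
front left-stay corner [ 0.5998 -0.0653  0.1002] 0.0022690577024760744
front other [ 0.4079 -0.0896  0.1027] 0.005830727633752914
tongue end L [0.4627 0.1777 0.3498] 0.0031218683627245677
tongue end R [0.4839 0.1781 0.3504] 0.002098561939760342
lid corner far [0.3712 0.1557 0.3017] 0.005025692044312913
lid corner stay side [0.5799 0.1819 0.3005] 0.0037361453428576487
jar lid [ 0.4791 -0.182   0.1099] 0.002213001568033081
stay tip [0.5799 0.0757 0.0979] 1.5484787676328895e-05
stay piv [ 0.5942 -0.0484  0.1031] 0.002685718059033292
(600, 720, 3) (200, 720, 3)
```

View pics/z.png

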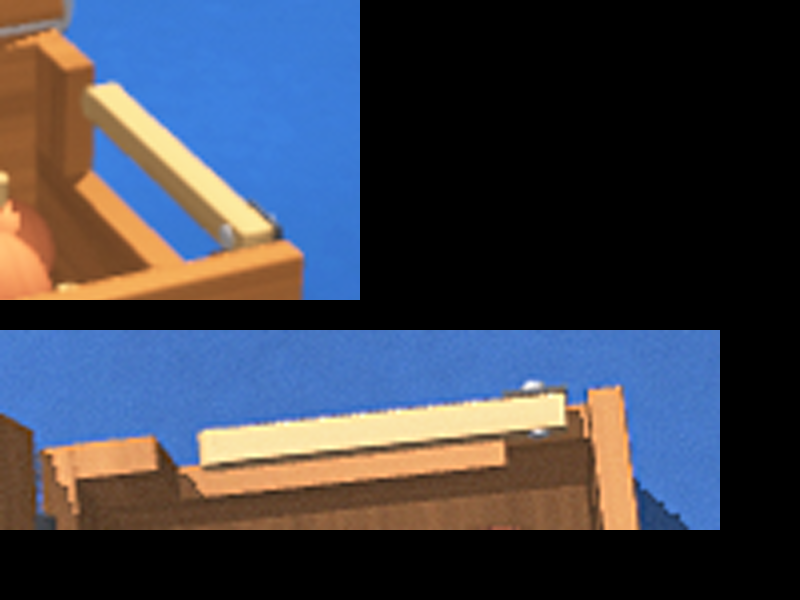

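The zoom shows the stay's tip-end top corners at side (330,211) and (321,212), top (234.5,200.5) and (235.8,209). Its pivot-end top corners are at side (368,249.5), top (326,191.3). The bar is raised a little.

```bash
cat >> h.py <<'E'
ex=np.array([-.1167,.9932,0]);ey=np.array([-.9932,-.1167,0]);O=np.array([.491,.0204,0])
def ch(P): d=np.array(P)-O; return np.array([d@ex,d@ey,d[2]])*1000
def wo(c): c=np.array(c)/1000; return O+ex*c[0]+ey*c[1]+[0,0,c[2]]
E
python3 - <<'E'
from h import *
from plant import cams,sensors
np.set_printoptions(precision=4,suppress=True)
S=cams.capture("side");T=cams.capture("top")
for n,s,t in[("tip o",(330,211),(234.5,200.5)),("tip i",(321,212),(235.8,209)),("piv o",(368,249.5),(326.2,191.3)),("piv i",(360,250),(326,198.8)),("tongueL",(224,25),(55,267)),("tongueR",(239,24),(57,241)),("jar",(310,316),(429,281))]:
    P,e=tri(S,s,T,t);print(n,P,e,ch(P))
for a in(0,.1,.2,.3): print(a,[proj(c,wo([-70+116*np.cos(a),-94,94+116*np.sin(a)])) for c in(S,T)])
print(sensors.get_state()["time_s"])
for r_,a in((95,0.),(95,.1)): print(wo([-70+r_*np.cos(a),-94,94+r_*np.sin(a)]))
print(wo([100-237*np.cos(1.8),0,102+237*np.sin(1.8)]))
E
```

```text
tip o [0.5863 0.0774 0.0991] 0.0037257160298647517 [  45.5081 -101.3057   99.1436]
tip i [0.5728 0.075  0.1006] 0.0011982850446245817 [ 44.7293 -87.631  100.6324]
piv o [ 0.5993 -0.0469  0.0982] 0.00014139452911369053 [-79.4665 -99.7428  98.1909]
piv i [ 0.5884 -0.0467  0.0991] 0.000468556796726648 [-78.0206 -88.8769  99.1107]
tongueL [0.4627 0.1777 0.3498] 0.0031218683627245677 [159.5419   9.7378 349.7517]
tongueR [0.4839 0.1781 0.3504] 0.002098561939760342 [157.4345 -11.3727 350.412 ]
jar [ 0.4791 -0.182   0.1099] 0.002213001568033081 [-199.6508   35.4028  109.9315]
0 [array([324.1169, 215.0816]), array([235.4769, 205.3052])]
0.1 [array([324.3859, 208.1408]), array([234.4303, 203.1673])]
0.2 [array([324.9852, 201.4675]), array([234.228 , 200.8896])]
0.3 [array([325.9188, 195.1151]), array([234.9168, 198.4897])]
0.3
[0.5814 0.0562 0.094 ]
[0.5815 0.0557 0.1035]
[0.473  0.1732 0.3328]
```

Emit:
drive_tool([
  {"x": 0,"y": 0,"z": -0.06,"spin": 0.15,"fingers": 0},
  {"x": 0,"y": 0,"z": -0.12,"spin": 0.3,"fingers": 0},
  {"x": 0.03,"y": 0.022,"z": -0.155,"spin": 0.45,"fingers": 0},
  {"x": 0.075,"y": 0.056,"z": -0.155,"spin": 0.6,"fingers": 0},
  {"x": 0.12,"y": 0.09,"z": -0.155,"spin": 0.75,"fingers": 0},
  {"x": 0.165,"y": 0.124,"z": -0.155,"spin": 0.9,"fingers": 0},
  {"x": 0.21,"y": 0.157,"z": -0.155,"spin": 1.012,"fingers": 0},
  {"x": 0.255,"y": 0.191,"z": -0.155,"spin": 1.012,"fingers": 0},
])

```text
time_s: 1.3
tcp_pos: [0.438, 0.3267, 0.4008]
eef_rot: [-180.0, 0.0, -83.4]
contact_force: [0.9, -0.1, 0.4]
gripper_width: 0.0442
gripper_force: 0.0
```

Emit:
drive_tool([
  {"x": 0.05,"y": -0.02,"z": 0,"fingers": 0},
  {"x": 0.1,"y": -0.04,"z": 0,"fingers": 0},
  {"x": 0.15,"y": -0.06,"z": 0,"fingers": 0},
  {"x": 0.2,"y": -0.08,"z": 0,"fingers": 0},
  {"x": 0.25,"y": -0.1,"z": 0,"fingers": 0},
  {"x": 0.285,"y": -0.111,"z": 0,"fingers": 0},
  {"x": 0.285,"y": -0.111,"z": 0.06,"fingers": 0},
  {"x": 0.285,"y": -0.111,"z": 0.12,"fingers": 0},
  {"x": 0.285,"y": -0.111,"z": 0.18,"fingers": 0},
  {"x": 0.285,"y": -0.111,"z": 0.23,"fingers": 0},
])

```text
invalid input
```

Run:
```python
from h import *
from plant import cams,sensors
s=sensors.get_state();print(ch(s["tcp_pos"]),s["eef_rot"])
c=cams.capture("side");cv2.imwrite("pics/s1.png",c["pixels"][:,:,::-1])
```

```text
[310.4187075   16.93942359 400.79375825] [-1.79978288e+02  2.25984667e-02 -8.33727969e+01]
```

View pics/s1.png

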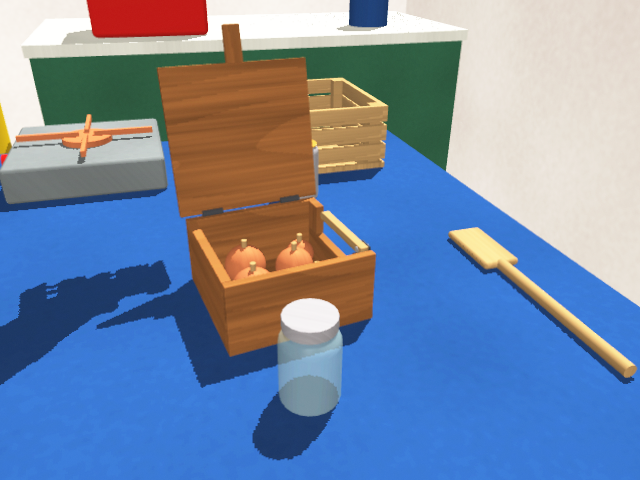

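The call was refused and the arm did not move; the scene is unchanged. The only difference from the accepted call is that the rows had no spin, so I'll include it.

Emit:
drive_tool([
  {"x": 0.05,"y": -0.02,"z": 0,"spin": 0,"fingers": 0},
  {"x": 0.1,"y": -0.04,"z": 0,"spin": 0,"fingers": 0},
  {"x": 0.15,"y": -0.06,"z": 0,"spin": 0,"fingers": 0},
  {"x": 0.2,"y": -0.08,"z": 0,"spin": 0,"fingers": 0},
  {"x": 0.25,"y": -0.1,"z": 0,"spin": 0,"fingers": 0},
  {"x": 0.285,"y": -0.111,"z": 0,"spin": 0,"fingers": 0},
  {"x": 0.285,"y": -0.111,"z": 0.06,"spin": 0,"fingers": 0},
  {"x": 0.285,"y": -0.111,"z": 0.12,"spin": 0,"fingers": 0},
  {"x": 0.285,"y": -0.111,"z": 0.18,"spin": 0,"fingers": 0},
  {"x": 0.285,"y": -0.111,"z": 0.23,"spin": 0,"fingers": 0},
])

```text
time_s: 2.6
tcp_pos: [0.5803, 0.0581, 0.1685]
eef_rot: [180.0, -0.0, -83.3]
contact_force: [0.6, 0.8, 0.7]
gripper_width: 0.0441
gripper_force: 0.0
```

Run:
```python
from h import *
from plant import cams,sensors
s=sensors.get_state();print(s["time_s"],ch(s["tcp_pos"]),s["eef_rot"])
c=cams.capture("side");cv2.imwrite("pics/s2.png",c["pixels"][:,:,::-1])
```

```text
2.6 [ 27.02975349 -93.08104685 168.46314779] [ 1.79953633e+02 -3.73456467e-03 -8.33089640e+01]
```

View pics/s2.png

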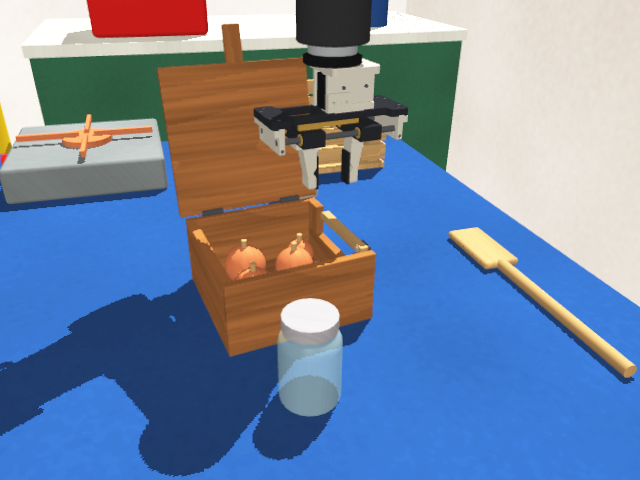

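The open fingers, tips at about (312,185) and (348,180), straddle the stay line above its tip half. Now I descend and grip.

Emit:
drive_tool([
  {"x": 0,"y": 0,"z": 0.035,"spin": 0,"fingers": 0},
  {"x": 0,"y": 0,"z": 0.06,"spin": 0,"fingers": 0},
  {"x": 0,"y": 0,"z": 0.074,"spin": 0,"fingers": 0},
  {"x": 0,"y": 0,"z": 0.074,"spin": 0,"fingers": 0},
  {"x": 0,"y": 0,"z": 0.074,"spin": 0,"fingers": -1},
  {"x": 0,"y": 0,"z": 0.074,"spin": 0,"fingers": -1},
  {"x": 0,"y": 0,"z": 0.074,"spin": 0,"fingers": -1},
  {"x": 0,"y": 0,"z": 0.074,"spin": 0,"fingers": -1},
], newtons=12)

```text
time_s: 3.65
tcp_pos: [0.5814, 0.0585, 0.0971]
eef_rot: [-179.9, 0.0, -83.3]
contact_force: [-0.4, -0.9, 0.4]
gripper_width: 0.0118
gripper_force: 12.0
```

Emit:
drive_tool([
  {"x": 0.0008,"y": 0,"z": -0.0095,"spin": 0,"fingers": -1},
  {"x": 0.0025,"y": 0,"z": -0.0191,"spin": 0,"fingers": -1},
  {"x": 0.0052,"y": 0,"z": -0.0284,"spin": 0,"fingers": -1},
  {"x": 0.0088,"y": 0,"z": -0.0375,"spin": 0,"fingers": -1},
  {"x": 0.0133,"y": 0,"z": -0.0461,"spin": 0,"fingers": -1},
  {"x": 0.0186,"y": 0,"z": -0.0543,"spin": 0,"fingers": -1},
  {"x": 0.0248,"y": 0,"z": -0.0618,"spin": 0,"fingers": -1},
  {"x": 0.0316,"y": 0,"z": -0.0687,"spin": 0,"fingers": -1},
  {"x": 0.0391,"y": 0,"z": -0.0749,"spin": 0,"fingers": -1},
  {"x": 0.0472,"y": 0,"z": -0.0804,"spin": 0,"fingers": -1},
])

```text
time_s: 4.9
tcp_pos: [0.5872, 0.0111, 0.1777]
eef_rot: [-179.9, 0.0, -83.3]
contact_force: [5.8, 1.3, -2.0]
gripper_width: 0.0116
gripper_force: 12.0
```

Emit:
drive_tool([
  {"x": 0.0086,"y": 0,"z": -0.0045,"spin": 0,"fingers": -1},
  {"x": 0.0176,"y": 0,"z": -0.0083,"spin": 0,"fingers": -1},
  {"x": 0.0269,"y": 0,"z": -0.011,"spin": 0,"fingers": -1},
  {"x": 0.0364,"y": 0,"z": -0.0129,"spin": 0,"fingers": -1},
  {"x": 0.0461,"y": 0,"z": -0.0138,"spin": 0,"fingers": -1},
  {"x": 0.051,"y": 0,"z": -0.0138,"spin": 0,"fingers": -1},
  {"x": 0.054,"y": 0,"z": -0.0138,"spin": 0,"fingers": -1},
  {"x": 0.054,"y": 0,"z": -0.0138,"spin": 0,"fingers": -1},
])

```text
time_s: 5.9
tcp_pos: [0.5938, -0.0428, 0.1918]
eef_rot: [-179.9, -0.0, -83.3]
contact_force: [5.9, 1.2, 1.0]
gripper_width: 0.0122
gripper_force: 12.0
```

Run:
```python
from h import *
from plant import cams,sensors
s=sensors.get_state();print(s["time_s"],ch(s["tcp_pos"]),s["contact_force"])
c=cams.capture("side");cv2.imwrite("pics/s3.png",c["pixels"][:,:,::-1])
for a in(1.5,1.57,1.62):print(a,[proj(c,wo([-70+q*np.cos(a),-94,94+q*np.sin(a)])) for q in(0,50,116)])
```

```text
5.9 [-74.74644813 -94.75370988 191.75076217] [5.90763758 1.20974148 1.03112772]
1.5 [array([360.617885  , 249.89719694]), array([361.04443993, 214.60929211]), array([361.66498106, 164.77992886])]
1.57 [array([360.617885  , 249.89719694]), array([362.33215107, 215.60265708]), array([364.79426128, 166.70078897])]
1.62 [array([360.617885  , 249.89719694]), array([363.25331502, 216.42392113]), array([367.05409449, 168.36774856])]
```

View pics/s3.png

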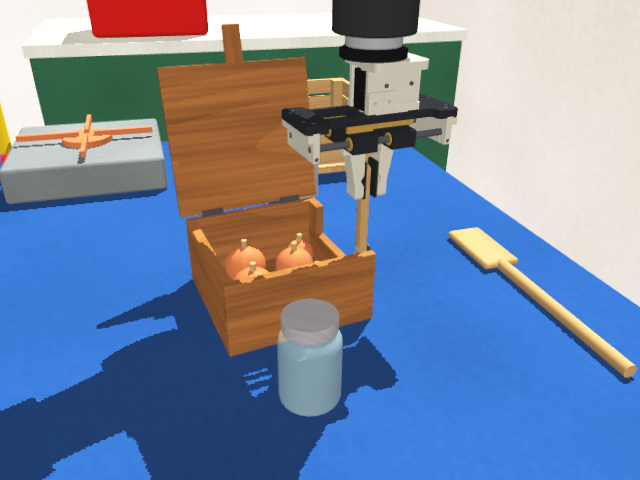

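The stay stands upright at columns 360–367, rows 165–250, between the fingers. I'll release it, rise clear, and move over the lid tongue.

Emit:
drive_tool([
  {"x": 0,"y": 0,"z": 0,"spin": 0,"fingers": 0},
  {"x": 0,"y": 0,"z": 0,"spin": 0,"fingers": 0},
  {"x": 0,"y": 0,"z": 0,"spin": 0,"fingers": 0},
  {"x": 0,"y": 0,"z": -0.03,"spin": 0,"fingers": 0},
  {"x": 0,"y": 0,"z": -0.08,"spin": 0,"fingers": 0.2},
  {"x": 0,"y": 0,"z": -0.14,"spin": 0,"fingers": 0.2},
  {"x": -0.02,"y": 0.01,"z": -0.2,"spin": 0,"fingers": 0.2},
  {"x": -0.06,"y": 0.03,"z": -0.21,"spin": 0,"fingers": 0.2},
  {"x": -0.11,"y": 0.05,"z": -0.21,"spin": 0,"fingers": 0.2},
  {"x": -0.16,"y": 0.075,"z": -0.21,"spin": 0,"fingers": 0.2},
])

```text
time_s: 7.2
tcp_pos: [0.4985, 0.1088, 0.4006]
eef_rot: [180.0, -0.0, -83.3]
contact_force: [0.9, 1.5, -0.5]
gripper_width: 0.0527
gripper_force: 0.0
```

Emit:
drive_tool([
  {"x": -0.05,"y": 0.012,"z": 0,"spin": 0,"fingers": 0.2},
  {"x": -0.071,"y": 0.02,"z": 0,"spin": 0,"fingers": 0.2},
  {"x": -0.071,"y": 0.02,"z": 0,"spin": 0,"fingers": 0.2},
  {"x": -0.071,"y": 0.02,"z": 0,"spin": 0,"fingers": 0.2},
])

```text
time_s: 7.7
tcp_pos: [0.4715, 0.1757, 0.4007]
eef_rot: [180.0, -0.0, -83.3]
contact_force: [-0.5, -0.5, -0.8]
gripper_width: 0.0526
gripper_force: 0.0
```

Run:
```python
from h import *
from plant import cams,sensors
s=sensors.get_state();print(s["time_s"],ch(s["tcp_pos"]),s["contact_force"],s["gripper_width"])
o=[]
for n in("side","top"):
    c=cams.capture(n);o.append(cv2.resize(c["pixels"],(400,300),interpolation=3))
    print([proj(c,wo([-70+116*np.cos(a),-94,94+116*np.sin(a)])) for a in(1.5,1.6)])
cv2.imwrite("pics/s4.png",np.hstack(o)[:,:,::-1])
```

```text
7.7 [156.54753356   1.27684214 400.69566695] [-0.52358083 -0.50442608 -0.78803884] 0.0525886811008048
[array([361.66498106, 164.77992886]), array([366.14822425, 167.67145537])]
[array([312.2539323 , 171.11224615]), array([322.38880991, 170.04308033])]
```

View pics/s4.png

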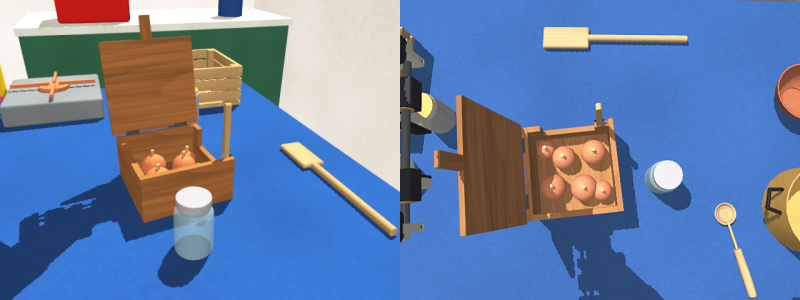

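The stay stands free and upright, and the lid and jar are unmoved. Next I descend on the tongue and grip it.

Emit:
drive_tool([
  {"x": 0,"y": -0.002,"z": 0.03,"spin": 0,"fingers": 0.2},
  {"x": 0,"y": -0.002,"z": 0.055,"spin": 0,"fingers": 0.2},
  {"x": 0,"y": -0.002,"z": 0.068,"spin": 0,"fingers": 0.2},
  {"x": 0,"y": -0.002,"z": 0.068,"spin": 0,"fingers": 0.2},
  {"x": 0,"y": -0.002,"z": 0.068,"spin": 0,"fingers": -1},
  {"x": 0,"y": -0.002,"z": 0.068,"spin": 0,"fingers": -1},
  {"x": 0,"y": -0.002,"z": 0.068,"spin": 0,"fingers": -1},
  {"x": 0,"y": -0.002,"z": 0.068,"spin": 0,"fingers": -1},
], newtons=15)

```text
time_s: 8.8
tcp_pos: [0.472, 0.1762, 0.3332]
eef_rot: [179.9, 0.0, -83.3]
contact_force: [-10.1, -0.4, 7.2]
gripper_width: 0.0239
gripper_force: 15.0
```

Run:
```python
import numpy as np
R=.2381
th=np.r_[1.812,np.linspace(1.77,1.2,10),np.linspace(1.14,.66,9)]
for a,b in((0,th[1:11]),(10,th[11:])):
    t0=th[a]
    for t in b: print(round(t,3),round(R*(np.cos(t)-np.cos(t0)),4),round(-R*(np.sin(t)-np.sin(t0)),4))
    print()
```

```text
1.77 0.0098 -0.0022
1.707 0.0246 -0.0047
1.643 0.0396 -0.0063
1.58 0.0547 -0.0069
1.517 0.0698 -0.0065
1.453 0.0848 -0.0053
1.39 0.0997 -0.003
1.327 0.1144 0.0002
1.263 0.1289 0.0043
1.2 0.1432 0.0093

1.14 0.0132 0.0056
1.08 0.0259 0.0119
1.02 0.0383 0.019
0.96 0.0503 0.0269
0.9 0.0617 0.0354
0.84 0.0726 0.0446
0.78 0.083 0.0545
0.72 0.0927 0.0649
0.66 0.1018 0.0759
```

Emit:
drive_tool([
  {"x": 0.0098,"y": 0.001,"z": -0.0022,"spin": 0,"fingers": -1},
  {"x": 0.0246,"y": 0.001,"z": -0.0047,"spin": 0,"fingers": -1},
  {"x": 0.0396,"y": 0.001,"z": -0.0063,"spin": 0,"fingers": -1},
  {"x": 0.0547,"y": 0.001,"z": -0.0069,"spin": 0,"fingers": -1},
  {"x": 0.0698,"y": 0.001,"z": -0.0065,"spin": 0,"fingers": -1},
  {"x": 0.0848,"y": 0.001,"z": -0.0053,"spin": 0,"fingers": -1},
  {"x": 0.0997,"y": 0.001,"z": -0.003,"spin": 0,"fingers": -1},
  {"x": 0.1144,"y": 0.001,"z": 0.0002,"spin": 0,"fingers": -1},
  {"x": 0.1289,"y": 0.001,"z": 0.0043,"spin": 0,"fingers": -1},
  {"x": 0.1432,"y": 0.001,"z": 0.0093,"spin": 0,"fingers": -1},
])

```text
time_s: 10.05
tcp_pos: [0.4897, 0.0333, 0.3233]
eef_rot: [-179.9, 0.0, -83.3]
contact_force: [3.8, 3.2, -4.5]
gripper_width: 0.0239
gripper_force: 15.0
```

Emit:
drive_tool([
  {"x": 0.0132,"y": 0,"z": 0.0056,"spin": 0,"fingers": -1},
  {"x": 0.0259,"y": 0,"z": 0.0119,"spin": 0,"fingers": -1},
  {"x": 0.0383,"y": 0,"z": 0.019,"spin": 0,"fingers": -1},
  {"x": 0.0503,"y": 0,"z": 0.0269,"spin": 0,"fingers": -1},
  {"x": 0.0617,"y": 0,"z": 0.0354,"spin": 0,"fingers": -1},
  {"x": 0.0726,"y": 0,"z": 0.0446,"spin": 0,"fingers": -1},
  {"x": 0.083,"y": 0,"z": 0.0545,"spin": 0,"fingers": -1},
  {"x": 0.0927,"y": 0,"z": 0.0649,"spin": 0,"fingers": -1},
  {"x": 0.1018,"y": 0,"z": 0.0759,"spin": 0,"fingers": -1},
  {"x": 0.1018,"y": 0,"z": 0.0759,"spin": 0,"fingers": -1},
])

```text
time_s: 11.3
tcp_pos: [0.5024, -0.0677, 0.2473]
eef_rot: [-179.9, -0.0, -83.3]
contact_force: [5.9, 2.1, -2.5]
gripper_width: 0.0241
gripper_force: 15.0
```

Run:
```python
from h import *
from plant import cams,sensors
s=sensors.get_state();q=ch(s["tcp_pos"]);print(s["time_s"],q,s["contact_force"],s["gripper_width"],np.hypot(100-q[0],q[2]-102),np.arctan2(q[2]-102,100-q[0]))
c=cams.capture("side");cv2.imwrite("pics/s5.png",c["pixels"][:,:,::-1])
```

```text
11.3 [-88.85742767  -1.03587669 247.32090204] [ 5.88151997  2.106047   -2.52300317] 0.024062291094418455 238.2966482272223 0.6558484910016817
```

View pics/s5.png

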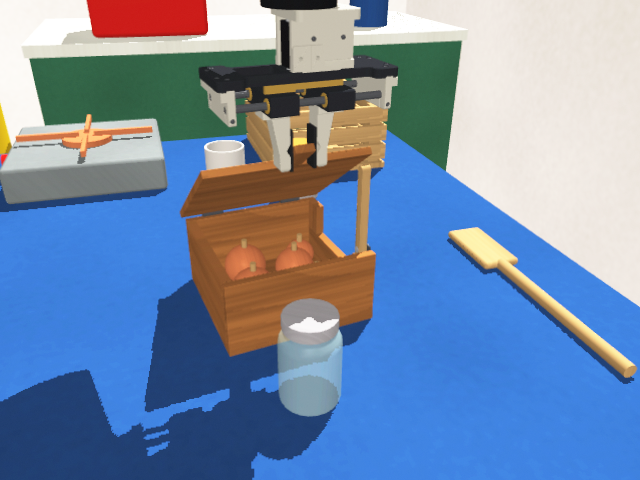

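The lid's edge at (370,152) is just above the standing stay's tip at (363,168). I'll lower the last bit slowly.

Emit:
drive_tool([
  {"x": 0.002,"y": 0,"z": 0.003,"spin": 0,"fingers": -1},
  {"x": 0.0044,"y": 0,"z": 0.006,"spin": 0,"fingers": -1},
  {"x": 0.0055,"y": 0,"z": 0.0075,"spin": 0,"fingers": -1},
  {"x": 0.0065,"y": 0,"z": 0.009,"spin": 0,"fingers": -1},
  {"x": 0.0065,"y": 0,"z": 0.009,"spin": 0,"fingers": -1},
])

```text
time_s: 11.98
tcp_pos: [0.5031, -0.0738, 0.239]
eef_rot: [-179.8, -0.0, -83.3]
contact_force: [6.3, 2.3, -3.5]
gripper_width: 0.0239
gripper_force: 15.0
```

Emit:
drive_tool([
  {"x": 0.0008,"y": 0,"z": 0.0013,"spin": 0,"fingers": -1},
  {"x": 0.0016,"y": 0,"z": 0.0026,"spin": 0,"fingers": -1},
  {"x": 0.0025,"y": 0,"z": 0.004,"spin": 0,"fingers": -1},
  {"x": 0.0025,"y": 0,"z": 0.004,"spin": 0,"fingers": -1},
])

```text
time_s: 12.48
tcp_pos: [0.5034, -0.0755, 0.2367]
eef_rot: [-179.8, 0.0, -83.2]
contact_force: [-1.4, 9.4, 11.0]
gripper_width: 0.024
gripper_force: 15.0
```

The upward force shows the lid is on the stay. I'll open, let it settle, and rise clear.

Emit:
drive_tool([
  {"x": 0,"y": 0,"z": 0,"spin": 0,"fingers": 0.2},
  {"x": 0,"y": 0,"z": 0,"spin": 0,"fingers": 0.2},
  {"x": 0,"y": 0,"z": 0,"spin": 0,"fingers": 0.2},
  {"x": 0,"y": 0,"z": 0,"spin": 0,"fingers": 0.2},
  {"x": 0,"y": 0,"z": -0.02,"spin": 0,"fingers": 0.2},
  {"x": 0,"y": 0,"z": -0.06,"spin": 0,"fingers": 0.2},
  {"x": 0,"y": 0,"z": -0.1,"spin": 0,"fingers": 0.2},
  {"x": 0,"y": 0,"z": -0.14,"spin": 0,"fingers": 0.2},
  {"x": 0,"y": 0,"z": -0.14,"spin": 0,"fingers": 0.2},
  {"x": 0,"y": 0,"z": -0.14,"spin": 0,"fingers": 0.2},
])

```text
time_s: 13.72
tcp_pos: [0.5018, -0.0759, 0.374]
eef_rot: [180.0, 0.0, -83.3]
contact_force: [-0.4, -0.2, 0.1]
gripper_width: 0.0524
gripper_force: 0.0
```

Run:
```python
from h import *
from plant import cams,sensors
s=sensors.get_state();print(s["time_s"],ch(s["tcp_pos"]),s["contact_force"],s["gripper_width"])
c=cams.capture("side");cv2.imwrite("pics/s6.png",c["pixels"][:,:,::-1])
for a in(.55,.58,.62):print(a,[proj(c,wo([100-205*np.cos(a),y,102+205*np.sin(a)])) for y in(-102,102)])
```

```text
13.725 [-96.91440238   0.49630842 373.99892338] [-0.35272306 -0.16390561  0.07175332] 0.05242561544593332
0.55 [array([372.45257893, 167.75715115]), array([207.53961626, 193.44210958])]
0.58 [array([371.37689459, 162.8500245 ]), array([206.38483517, 187.93061029])]
0.62 [array([369.84276995, 156.37359391]), array([204.80440153, 180.6460739 ])]
```

View pics/s6.png

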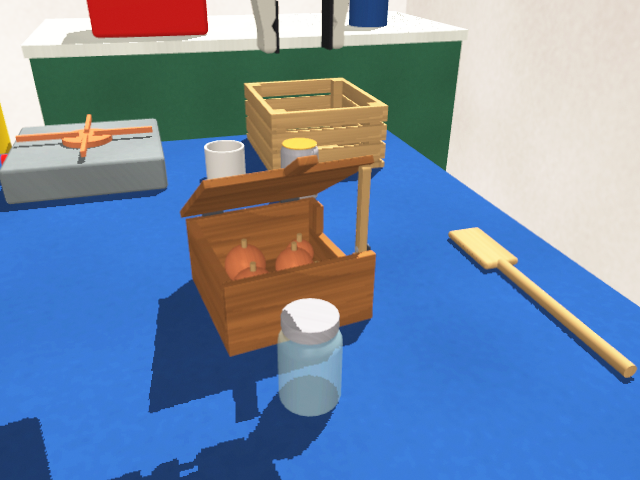

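The lid's lower edge corner at about (372,162) matches the 0.58 rad projection of (371,163). It rests on the upright stay, the jar is unmoved at (310,316), and the gripper is well clear. I'm handing in.

```bash
python3 -c "
from plant import r
print(r.close_job())"
```

```text
the job is handed in; nothing more can be done
None
```

The job is handed in at about 14 s: the stay stands upright, the lid rests half open on it at about 0.58 rad, the gripper is clear, and the jar was not touched.

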